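# Shut and lock the filter hatch of the clay-dust extractor

## Task

Push the raised filter hatch of the grey dust extractor down until it is fully shut. Then set a fingertip (or the closed fingertips) in the slot of each of the hatch's two quarter-turn fasteners and turn it clockwise, seen from above, to its stop, so that both lock the hatch. Do not raise the hatch any further, leave the pots, jar, mug and tools around it where they are, and finish clear of everything.

Things in the scene. Friction and masses are not known exactly. Their poses are not given: they have to be found in the camera images.
- extractor: Low grey sheet-steel dust extractor, fixed, 360 (x, front to back) x 400 (y) x 100 mm tall. Origin: centre of its underside; its -x side is the front, roughly facing the robot. On top the hatch: hinge line at x +80, z 100 mm, parallel to y; front edge at x -140 mm when down. Fastener axes at x -70, y +72 (left) and -72 mm (right) with the hatch down
- hatch (a joint): Hatch angle, rad: 0 = fully shut (hard stop), grows as the front edge (nearest the robot) rises. Aluminium panel 220 (hinge to front edge) x 280 x 6 mm, hinged at its far edge; top face 106 mm above the table when shut. Starts raised 0.3 to 0.6, stays where left (stiff, balanced hinge); about 3 N down near the front edge moves it. Locked, it has a play of about 0.02
- hatch_push (a point): Point to press on: hatch's top face, middle of its width, 20 mm behind the front edge, 200 mm from the hinge line. Moves with the hatch; x points along the panel to the hinge, z out of the top face. Bare panel, 80 mm wide here between the guard rings
- cam_left (a joint): Angle of the left fastener (cam; left seen from the robot), rad: 0 = unlocked, slot parallel to the hinge; grows clockwise seen from above to a hard stop at 1.57 = locked, slot front to back, its tongue under the housing's lip. Starts at 0 to 0.45, stays where left; turning takes 0.12 N m (4 N at 30 mm). Turn it only with the hatch fully down, else the tongue comes to lie over the lip
- cam_right (a joint): Angle of the right fastener (cam; right seen from the robot), rad: 0 = unlocked, slot parallel to the hinge; grows clockwise seen from above to a hard stop at 1.57 = locked, slot front to back, its tongue under the housing's lip. Starts at 0 to 0.45, stays where left; turning takes 0.12 N m (4 N at 30 mm). Turn it only with the hatch fully down, else the tongue comes to lie over the lip
- cam_left_slot (a point): On the left fastener's axis, on its slot's floor, 109 mm above the table with the hatch down; z = axis, y along the slot; turns with it. Steel disc, 96 mm diameter, with one straight slot right across its middle, 34 mm wide, 16 mm deep, closed at the ends by a fixed black guard ring (102 mm inside, 116 mm outside diameter, 15 mm high over the slot floor): only the slot can be got at
- cam_right_slot (a point): On the right fastener's axis, on its slot's floor, 109 mm above the table with the hatch down; z = axis, y along the slot; turns with it. Steel disc, 96 mm diameter, with one straight slot right across its middle, 34 mm wide, 16 mm deep, closed at the ends by a fixed black guard ring (102 mm inside, 116 mm outside diameter, 15 mm high over the slot floor): only the slot can be got at
- clay_pot: unfired clay pot, cone 86 mm wide at the foot and 74 mm tall, standing on the deck behind the hatch. Bystander; origin at the centre of its underside
- glaze_jar: closed jar, 60 mm diameter, 85 mm tall, standing on the deck behind the hatch. Bystander; origin at the centre of its underside
- wood_rib: flat wooden potter's rib, 100 x 35 x 8 mm, lying on the left deck beside the hatch. Bystander; origin at the centre of its underside
- bud_vase: unfired clay bud vase, 76 mm wide, 110 mm tall, on a plywood bat left of the extractor. Bystander; origin at the centre of its underside
- mug: white mug, 80 mm diameter, 90 mm tall, on the table right of the extractor. Bystander; origin at the centre of its underside
- brush: glazing brush about 200 mm long, lying on the table near the robot. Bystander; origin within the tool
- heat_gun: orange heat gun about 215 mm long, 68 mm tall, lying on its side on the table at the right. Bystander; origin at its underside

How it is judged:
By the outcome, as a careful person would: the job done as asked, in the order asked, and still so for the second after the job is handed in, with the robot touching nothing.
It also fails if it takes over 61 s, if anything falls off the work surface, if the arm or the gripper's body presses on something with over 40 N, if the wrist force passes 120 N, or if a joint passes its speed limit or range.

## Robot

A 6-joint arm with a two-finger parallel gripper is mounted at the origin on the work surface. World frame = base frame: x ahead of the robot, y to its left, z up, the work surface at z = 0. Lengths are in m, angles in degrees, forces in N, time in s.
With the tool pointing down it reaches from about 0.4 to 0.825 m from the base axis. Payload 7 kg.
Tool frame: the origin (TCP) lies at the very end of the fingers, on their centre line; the grasp point (between the pads) lies 19 mm behind it; x points along the fingers, z is the direction in which the jaws open and shut, and the axes are right-handed (so a half turn about x gives the same grasp; the last joint's range is limited). The gripper opens to 88 mm and grips with 3 to 60 N. Pads are 19 mm wide; open, the fingers measure 130 mm over their backs; the gripper's body (78 mm by 193 mm) begins 47 mm behind the grasp point.
Start: joints at [93.341, 20.546, 0.682, 0, -70.136, -16.507], TCP at [0.154, 0.657, 0.227] pointing down, gripper open.
Joint ranges: [-176.03, 176.03], [-82.01, 121.73], [-58.28, 71.71], [-173.87, 95.51], [-174.79, -0.11], [-173.66, 173.66]. Speed limits (degrees/s): [136.94, 136.94, 172.46, 180, 180, 180].

## Interface

Orientations are given as [roll, pitch, yaw] about the fixed x, y, z axes, in that order (R = Rz(yaw) Ry(pitch) Rx(roll)).
In Python, from plant import * gives the robot as it stands.
- The arm moves only by the tool arm_command, never from a script. Its argument "commands" is one flat list of numbers, 5 for each row, row after row: the shift along the tool's x, y, z in mm, then the turn about the tool's x in degrees, then the opening in per cent of the stroke, from 0 (shut) to 100 (fully open). A call has 1 to 5 rows; each row shifts and turns the pose as measured when the row begins, along the tool's axes as they then stand; what a row does not reach is not made up. A row lasts 1/8 s, in which the tool goes at most 62.5 mm and 10.7 degrees, less where a joint would pass 70% of its speed; a pose out of reach is approached as far as the arm can. A call is refused whole if a number of a shift passes 62.5 or a number of a turn 10.7, either way. A call with a gripper value outside its range is refused whole. The fingers move at their own pace and stop on an object; the grip force is fixed at half the most. Time passes only in rows, so rows that do not move let the fingers close. It gives the time, the measured TCP pose, the force and the opening at its end, in the units of the state.
- get_obs(): the state, without advancing time (a new reading comes with each control period).
- snapshot(name): name is "scene" or "top" or "wrist"; returns a dict with "frame" (420x560x3 uint8, blue, green, red), "fov_y" (degrees; the focal length in pixels is half the picture's height over the tangent of half this angle, whatever the lens; pixels are square), "cx", "cy" (the principal point, pixels), "dist" ([k1, k2, p1, p2, k3] as OpenCV has them; the pictures are not rectified), "world_to_cam" (4x4, takes a point from world to camera coordinates). Camera axes: x right, y up, looking along -z (the intrinsics and any distortion apply to the point x, -y, -z); pixel columns grow to the right and rows downward; lengths in m; the calibration is good to about 2 mm. A picture is of the moment at which its call begins. There is no depth.
- close_job(): hands the job in, once; it reports no verdict.
The state is a dict: "clock": time; "joint_pos": joint angles; "qvel": joint speeds; "tau": joint torques, N m; "tool_pos": TCP position; "orientation": TCP orientation; "force": force on the tool from outside, world axes, zero at the start; "moment": the same for the moment, N m; "opening": finger opening in m.
Only numpy, scipy, OpenCV 4.12 (cv2) and the standard library are available. Lean on these libraries where they do the work, as an engineer would, in place of code of your own. Each camera call takes 0.05 s, during which the arm holds its last target. There are 200 camera calls.

## Working session

There is one attempt and no reset: what is moved stays moved. The work goes in short steps, Python scripts to look and compute and a tool call to move; the robot and the scene stay as the last step left them, time stands still between calls to the robot, and variables do not carry over. Pictures are saved under pics/ and viewed, about 8 in all and at most 12, crops included, and the job is handed in when it is done.

Besides the shell and the picture viewer there is one more tool, called after ">>>" as name(argument=value, ...) on one line, values as JSON. arm_command: Moves the arm, as the interface text tells. Its arguments: {"type":"object","properties":{"commands":{"type":"array"}},"required":["commands"]}

```bash
mkdir -p pics; cat > h.py <<'E'
from plant import *
import numpy as np, cv2
from scipy.spatial.transform import Rotation as R
def K(s):
    f=s["frame"].shape[0]/2/np.tan(np.radians(s["fov_y"])/2)
    return np.array([[f,0,s["cx"]],[0,f,s["cy"]],[0,0,1.]])
def snap(n,f):
    s=snapshot(n); cv2.imwrite("pics/"+f+".png",s["frame"]); np.save("pics/"+f+".npy",s,allow_pickle=True); return s
def load(f): return np.load("pics/"+f+".npy",allow_pickle=True).item()
def proj(s,P):
    P=np.atleast_2d(P); W=s["world_to_cam"]; c=(P@W[:3,:3].T+W[:3,3])*[1,-1,-1]
    return cv2.projectPoints(c,np.zeros(3),np.zeros(3),K(s),np.array(s["dist"],float))[0][:,0]
def unproj(s,uv,z):
    uv=np.array(uv,float).reshape(-1,1,2); n=cv2.undistortPoints(uv,K(s),np.array(s["dist"],float))[:,0]
    W=s["world_to_cam"]; d=np.c_[n[:,0],-n[:,1],-np.ones(len(n))]@W[:3,:3]; o=-W[:3,:3].T@W[:3,3]
    return o+d*((z-o[2])/d[:,2])[:,None]
E
python3 - <<'E'
from h import *
print(get_obs())
a=snap("scene","s0");b=snap("top","t0")
cv2.imwrite("pics/t0b.png",cv2.resize(b["frame"],(800,600)))
cv2.imwrite("pics/s0b.png",cv2.resize(a["frame"],(800,600)))
E
```

```text
{'clock': 0.0, 'joint_pos': array([ 9.33408702e+01,  2.05896848e+01,  6.35100240e-01, -1.83209486e-02,
       -7.01367289e+01, -1.65081127e+01]), 'qvel': array([ 0.0397124 ,  0.11354664, -0.03938844, -0.02493084,  0.0024787 ,
       -0.14906884]), 'tau': array([ 6.34057469e-04, -5.82718027e+01,  2.93066901e+01,  6.99789271e+00,
        7.08003514e-03, -1.44859014e-04]), 'tool_pos': array([0.15367275, 0.65678183, 0.22565819]), 'orientation': array([  5.82811647,  89.90707587, -97.34536475]), 'force': array([-0.2358118 , -0.19285323,  0.30806934]), 'moment': array([ 0.02311814,  0.00234966, -0.02394409]), 'opening': 0.08751077648199133}
```

View pics/t0b.png

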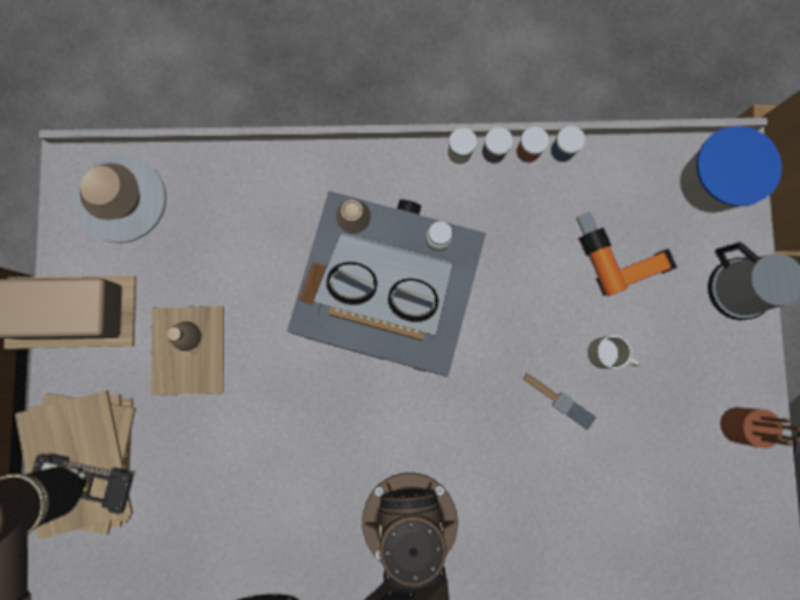

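View pics/s0b.png

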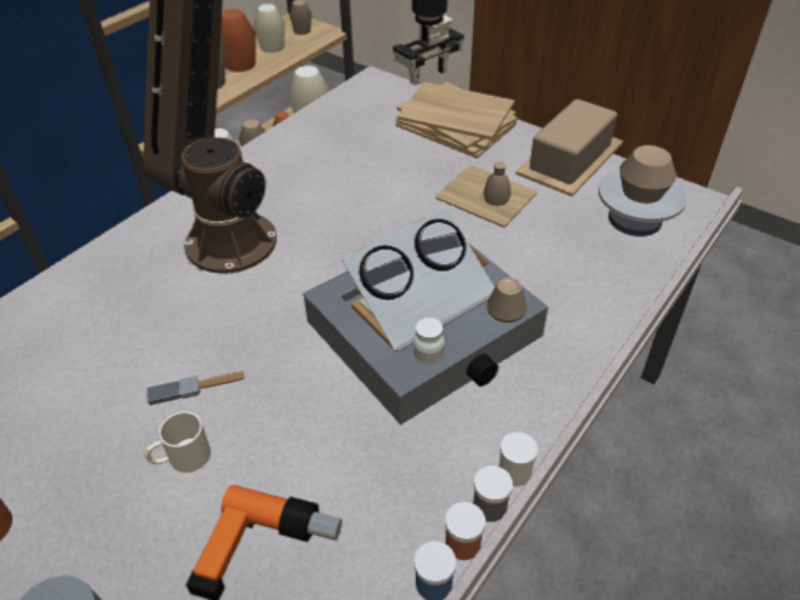

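Top view (800x600): extractor top corners at (330,192), (485,233), (447,375), (289,332). The discs are at (352,283) and (413,299), and the hatch is visibly raised in the scene view. Next I fit the extractor pose, hatch angle and cam angles.

```bash
python3 - <<'E'
from h import *
from scipy.optimize import least_squares
s=load("t0"); sc=load("s0")
uv=np.array([[330,192],[485,233],[447,375],[289,332]])*.7
L=np.array([[.18,.2],[.18,-.2],[-.18,-.2],[-.18,.2]])
P=unproj(s,uv,.1); print(P.round(4)); c=P[:,:2].mean(0)
q=np.c_[P[:,:2]-c]; ang=np.arctan2((L[:,0]*q[:,1]-L[:,1]*q[:,0]).sum(),(L*q).sum())
print("c",c,"yaw",np.degrees(ang), "res",(q-L@np.array([[np.cos(ang),np.sin(ang)],[-np.sin(ang),np.cos(ang)]])).round(4).tolist())
def world(p,x,y,th): 
    r=R.from_euler('z',th).as_matrix(); return np.atleast_2d(p)@r.T+[x,y,0]
def hp(d,y,h,a): # dist from hinge, y, height above panel bottom
    return np.array([.08-d*np.cos(a)+h*np.sin(a)*1, y, .1+d*np.sin(a)+h*np.cos(a)])
rt=np.array([[352,283],[413,299]])*.7; rs=np.array([[440,244],[386,272]])*.7
cs=np.array([[428,320]])
def res(v):
    a=v[3]; pts=np.array([hp(.15,.072,.024,a),hp(.15,-.072,.024,a)]); pw=world(pts,*v[:3])
    top=world(np.c_[L,np.full(4,.1)],*v[:3])
    return np.r_[(proj(s,top)-uv).ravel(),(proj(s,pw)-rt).ravel(),(proj(sc,pw)-rs).ravel()]
o=least_squares(res,[*c,ang,.45]); print(o.x,np.degrees(o.x[2:]),o.fun.round(1))
v=o.x.copy()
for a in (v[3],0):
  print(a,"push",world(hp(.2,0,.006,a),*v[:3]).round(4),"L",world(hp(.15,.072,.009,a),*v[:3]).round(4),"R",world(hp(.15,-.072,.009,a),*v[:3]).round(4))
crop=s["frame"][170:250,200:330]; cv2.imwrite("pics/c1.png",cv2.resize(crop,None,fx=6,fy=6,interpolation=cv2.INTER_CUBIC))
print(s["world_to_cam"].round(3))
E
```

```text
[[ 0.8022  0.1815  0.1   ]
 [ 0.6926 -0.195   0.1   ]
 [ 0.3514 -0.093   0.1   ]
 [ 0.4601  0.2817  0.1   ]]
c [0.57658397 0.04382683] yaw -16.324631009448037 res [[-0.0034, -0.0036], [-0.0005, 0.0037], [0.0038, 0.0045], [0.0, -0.0046]]
[ 0.5780517   0.04449864 -0.28506766  0.53663911] [-16.33317388  30.74715633] [-1.2 -1.3  0.9 -0.6  1.2  0.7 -1.6 -0.4 -0.  -0.5  0.3  0.  -0.8 -0.4
 -0.7 -0.7]
0.5366391136594881 push [[0.4928 0.0695 0.2074]] L [[0.5558 0.1261 0.1844]] R [[ 0.5153 -0.0121  0.1844]]
0 push [[0.4629 0.0782 0.106 ]] L [[0.5311 0.1333 0.109 ]] R [[ 0.4906 -0.0049  0.109 ]]
[[-0.018 -1.    -0.004  0.047]
 [ 0.992 -0.018  0.121 -0.549]
 [-0.121 -0.002  0.993 -1.591]
 [ 0.     0.     0.     1.   ]]
```

View pics/c1.png

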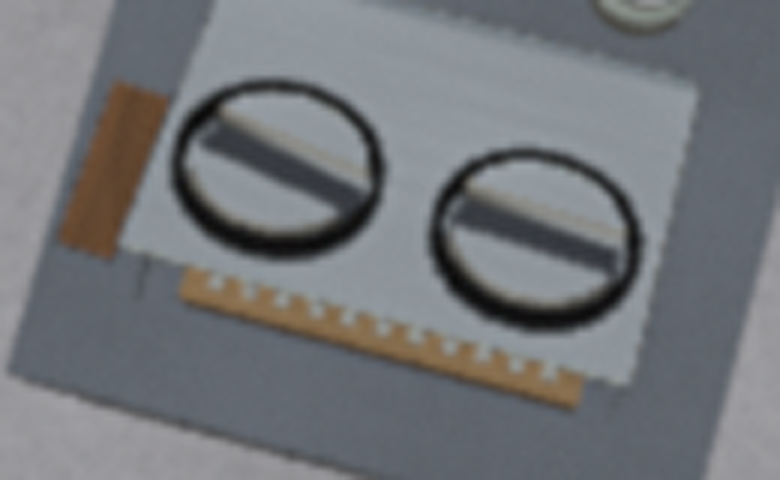

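The crop shows the left slot turned a little past the hinge direction (about 25° in the picture) and the right one nearly parallel to it (about 18°, with the hinge at about 16°). Next is a planner that prints rows in tool axes.

```bash
cat >> h.py <<'E'
TH=-0.28507; C=np.array([.57805,.0445])
def W(x,y,z): return np.r_[C+np.array([[np.cos(TH),-np.sin(TH)],[np.sin(TH),np.cos(TH)]])@[x,y],z]
def heading(Rm): return np.degrees(np.arctan2(Rm[1,2],Rm[0,2]))  # world direction of tool z
def plan(wps, o=None, grip=0, dmax=60, tmax=10.5):
    "wps: list of (world pos, heading deg of tool z)"
    o=o or get_obs(); p=np.array(o["tool_pos"]); Rm=R.from_euler('xyz',o["orientation"],degrees=True).as_matrix()
    for tgt,hd in wps:
        d=np.array(tgt)-p; t=-((hd-heading(Rm)+180)%360-180)
        n=int(max(1,np.ceil(np.linalg.norm(d)/dmax),np.ceil(abs(t)/tmax)))
        for i in range(n):
            print(*(Rm.T@(d/n)*1000).round().astype(int),round(t/n,1),grip,sep=", ",end=",  ")
            Rm=Rm@R.from_euler('x',t/n,degrees=True).as_matrix()
        print(f" <{n}"); p=np.array(tgt)
E
python3 - <<'E'
from h import *
o=get_obs(); Rm=R.from_euler('xyz',o["orientation"],degrees=True).as_matrix(); print(Rm.round(2),heading(Rm))
a=np.degrees(TH)
for h in (a+90,a-90):
  print("target head",h)
  plan([(o["tool_pos"]+[0,0,.09],heading(Rm)),(W(-.089-.006,0,.29),h)],o)
E
```

```text
[[-0.    0.97 -0.23]
 [-0.   -0.23 -0.97]
 [-1.    0.    0.  ]] -103.17312209781277
target head 73.66669213420562
-90, 0, 0, -0.0, 0,   <1
2, 27, 29, -10.4, 0,  2, 21, 33, -10.4, 0,  2, 15, 37, -10.4, 0,  2, 8, 39, -10.4, 0,  2, 1, 40, -10.4, 0,  2, -6, 39, -10.4, 0,  2, -13, 37, -10.4, 0,  2, -20, 34, -10.4, 0,  2, -26, 30, -10.4, 0,  2, -31, 25, -10.4, 0,  2, -35, 19, -10.4, 0,  2, -38, 13, -10.4, 0,  2, -39, 6, -10.4, 0,  2, -40, -2, -10.4, 0,  2, -39, -9, -10.4, 0,  2, -36, -16, -10.4, 0,  2, -33, -22, -10.4, 0,   <17
target head -106.33330786579438
-90, 0, 0, -0.0, 0,   <1
27, 458, 494, 3.2, 0,   <1
```

```bash
sed -i 's|np.linalg.norm(d)/dmax|np.linalg.norm(d)*1000/dmax|' h.py; python3 - <<'E'
from h import *
o=get_obs(); Rm=R.from_euler('xyz',o["orientation"],degrees=True).as_matrix()
plan([(o["tool_pos"]+[0,0,.09],heading(Rm)),(W(-.095,0,.31),-106.33)],o)
E
```

```text
-45, 0, 0, -0.0, 0,  -45, 0, 0, -0.0, 0,   <2
1, 38, 41, 0.3, 0,  1, 38, 41, 0.3, 0,  1, 39, 41, 0.3, 0,  1, 39, 41, 0.3, 0,  1, 39, 40, 0.3, 0,  1, 39, 40, 0.3, 0,  1, 39, 40, 0.3, 0,  1, 39, 40, 0.3, 0,  1, 40, 40, 0.3, 0,  1, 40, 40, 0.3, 0,  1, 40, 39, 0.3, 0,  1, 40, 39, 0.3, 0,   <12
```

>>> arm_command(commands=[-45,0,0,0,0,-45,0,0,0,0,0,38,41,0.3,0,1,38,41,0.3,0,1,39,41,0.3,0])

```text
clock: 0.72
tool_pos: [0.2368, 0.5086, 0.3126]
orientation: [10.9, 89.5, -93.0]
force: [0.4, 0.7, 0.8]
opening: 0.043
```

>>> arm_command(commands=[1,39,41,0.3,0,1,39,40,0.3,0,1,39,40,0.3,0,1,39,40,0.3,0,1,39,40,0.3,0])

```text
clock: 1.35
tool_pos: [0.3776, 0.2558, 0.309]
orientation: [9.9, 89.4, -95.4]
force: [0.5, 0.6, 0.3]
opening: 0.0005
```

>>> arm_command(commands=[1,40,40,0.3,0,1,40,40,0.3,0,1,40,39,0.3,0,0,0,0,0,0])

```text
clock: 1.85
tool_pos: [0.463, 0.1002, 0.3068]
orientation: [7.5, 89.5, -99.0]
force: [0.3, -0.4, -1.0]
opening: 0.0001
```

```bash
python3 - <<'E'
from h import *
o=get_obs(); print({k:np.round(v,3) for k,v in o.items()})
plan([(W(-.095,0,.26),-106.33),(W(-.095,0,.215),-106.33)],o,dmax=40)
s=snap("wrist","w0")
E
```

```text
{'clock': np.float64(1.85), 'joint_pos': array([ 36.43 ,  -1.371, -15.952,   0.398, -75.81 ,  36.979]), 'qvel': array([ 2.044, -0.61 , -0.486, -0.714,  0.08 , -1.078]), 'tau': array([ -1.423, -28.104,  30.511,   7.46 ,   0.039,   0.711]), 'tool_pos': array([0.463, 0.1  , 0.307]), 'orientation': array([  7.535,  89.451, -98.956]), 'force': array([ 0.312, -0.363, -0.993]), 'moment': array([0.022, 0.031, 0.014]), 'opening': np.float64(0.0)}
24, 16, 10, -0.1, 0,  24, 16, 10, -0.1, 0,   <2
22, 0, 0, 0.0, 0,  22, 0, 0, 0.0, 0,   <2
```

View pics/w0.png

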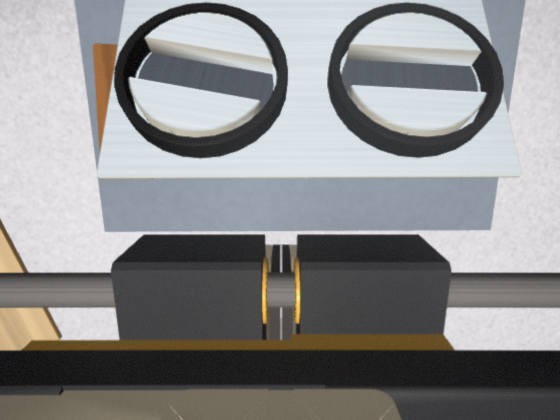

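The wrist view shows the rings centred at (201,80) and (416,80), with the front edge running from (99,177) to (519,174). The left slot is about 8° cw and the right about 1°. I refit the pose with these points.

```bash
python3 - <<'E'
from h import *
from scipy.optimize import least_squares
s=load("t0"); sc=load("s0"); w=load("w0")
uv=np.array([[330,192],[485,233],[447,375],[289,332]])*.7
L=np.array([[.18,.2],[.18,-.2],[-.18,-.2],[-.18,.2]])
def world(p,x,y,th): return np.atleast_2d(p)@R.from_euler('z',th).as_matrix().T+[x,y,0]
hp=lambda d,y,h,a: np.array([.08-d*np.cos(a)+h*np.sin(a), y, .1+d*np.sin(a)+h*np.cos(a)])
rt=np.array([[352,283],[413,299]])*.7; rs=np.array([[440,244],[386,272]])*.7
rw=np.array([[201,80],[416,80.],[99,177],[519,174]])
def res(v):
    a=v[3]; pts=np.array([hp(.15,.072,.024,a),hp(.15,-.072,.024,a),hp(.22,.14,.006,a),hp(.22,-.14,.006,a)]); pw=world(pts,*v[:3])
    top=world(np.c_[L,np.full(4,.1)],*v[:3])
    return np.r_[(proj(s,top)-uv).ravel(),(proj(s,pw[:2])-rt).ravel(),(proj(sc,pw[:2])-rs).ravel(),(proj(w,pw)-rw).ravel()*.5]
o=least_squares(res,[*C,TH,.53],loss='soft_l1'); print(o.x,np.degrees(o.x[2:]),res(o.x).round(1))
v=o.x;print(world(hp(.2,0,.006,v[3]),*v[:3]))
E
```

```text
[ 0.57740737  0.04534785 -0.28572114  0.55775783] [-16.37061521  31.95716951] [-1.4 -1.2  0.7 -0.3  0.9  0.9 -1.8 -0.3 -0.1 -1.   0.3 -0.5 -0.4 -0.9
 -0.3 -1.1  0.9 -2.2 -0.5 -2.4  0.4  2.6 -0.2  3.2]
[[0.49440164 0.06973151 0.2109477 ]]
```

```bash
sed -i 's|^TH=.*|TH=-0.28572; C=np.array([.57741,.04535])|' h.py; python3 - <<'E'
from h import *
h=-106.37
P=lambda a:(W(.08-.2*np.cos(a)+.006*np.sin(a),0,.1+.2*np.sin(a)+.006*np.cos(a)),h)
plan([(W(-.09,0,.26),h),(W(-.09,0,.222),h)]+[P(a) for a in (.5,.4,.3,.2,.1,0.03,-.02)],dmax=40)
E
```

```text
24, 18, 11, -0.0, 0,  24, 18, 11, -0.0, 0,   <2
38, 0, 0, 0.0, 0,   <1
21, -3, 0, -0.0, 0,   <1
18, -9, 0, -0.0, 0,   <1
19, -7, 0, -0.0, 0,   <1
19, -6, 0, -0.0, 0,   <1
20, -4, 0, -0.0, 0,   <1
14, -1, 0, -0.0, 0,   <1
10, 0, 0, -0.0, 0,   <1
```

>>> arm_command(commands=[24,18,11,0,0,24,18,11,0,0,0,0,0,0,0,25,0,0,0,0,0,0,0,0,0])

```text
clock: 2.52
tool_pos: [0.4904, 0.0734, 0.234]
orientation: [18.1, 89.6, -88.1]
force: [-0.0, 0.1, -0.6]
opening: 0.0002
```

```bash
python3 - <<'E'
from h import *
h=-106.37
P=lambda a:(W(.08-.2*np.cos(a)+.006*np.sin(a),0,.1+.2*np.sin(a)+.006*np.cos(a)),h)
plan([(W(-.09,0,.222),h)]+[P(a) for a in (.5,.4,.3,.2,.1,0.03,-.02)],dmax=40)
E
```

```text
12, 1, 2, 0.2, 0,   <1
21, -3, 0, -0.0, 0,   <1
18, -9, 0, 0.0, 0,   <1
19, -7, 0, -0.0, 0,   <1
19, -6, 0, -0.0, 0,   <1
20, -4, 0, -0.0, 0,   <1
14, -1, 0, -0.0, 0,   <1
10, 0, 0, -0.0, 0,   <1
```

>>> arm_command(commands=[12,1,2,0,0,15,-2,0,0,0,15,-5,0,0,0,15,-6,0,0,0,15,-6,0,0,0])

```text
clock: 3.15
tool_pos: [0.474, 0.0786, 0.1625]
orientation: [79.9, 89.5, -26.1]
force: [2.5, -0.4, 1.7]
opening: 0.0006
```

```bash
python3 - <<'E'
from h import *
h=-106.37
P=lambda a:(W(.08-.2*np.cos(a)+.006*np.sin(a),0,.1+.2*np.sin(a)+.006*np.cos(a)),h)
print(get_obs()["moment"])
plan([P(a) for a in (.15,.08,.03,-.02)],dmax=60)
E
```

```text
[-0.17360815 -0.93573706 -0.00204763]
27, -8, 3, 0.4, 0,   <1
14, -2, 0, 0.0, 0,   <1
10, -1, 0, 0.0, 0,   <1
10, 0, 0, -0.0, 0,   <1
```

In contact and moving; continuing down.

>>> arm_command(commands=[15,-5,2,0,0,15,-4,0,0,0,13,-2,0,0,0,8,-1,0,0,0,6,0,0,0,0])

```text
clock: 3.78
tool_pos: [0.4627, 0.0805, 0.1034]
orientation: [88.4, 89.3, -17.5]
force: [-18.4, 2.9, 46.7]
opening: 0.0005
```

>>> arm_command(commands=[5,0,0,0,0,4,0,0,0,0])

```text
clock: 4.03
tool_pos: [0.4628, 0.0806, 0.1019]
orientation: [84.9, 89.2, -20.8]
force: [-27.2, 2.7, 63.1]
opening: 0.0006
```

>>> arm_command(commands=[-10,0,0,0,0,-30,0,0,0,0,-40,0,0,0,0,-20,0,0,0,0,0,0,0,0,0])

```text
clock: 4.65
tool_pos: [0.4595, 0.0808, 0.2047]
orientation: [84.5, 89.3, -21.3]
force: [0.1, 0.6, -0.0]
opening: 0.0005
```

```bash
python3 - <<'E'
from h import *
o=get_obs();print(o["tool_pos"],o["force"])
snap("wrist","w1")
plan([(W(-.07,.072,.16),-106.37-9)],dmax=40)
E
```

```text
[0.45946312 0.08083511 0.20474169] [ 0.10860844  0.56966966 -0.00271011]
15, 18, -24, 3.2, 0,  15, 17, -25, 3.2, 0,  15, 15, -26, 3.2, 0,   <3
```

View pics/w1.png

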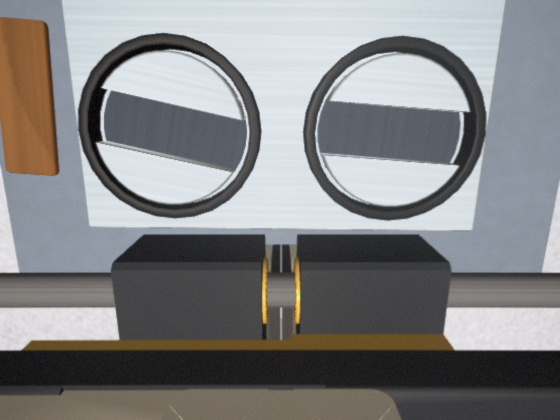

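The hatch is down. Ring centres are at (170,126) and (395,128). The left slot edges run (106,90)-(245,122) and the right ones (330,101)-(468,112).

```bash
python3 - <<'E'
from h import *
w=load("w1"); P=unproj(w,[[170,126],[395,128]],.124); print(P, W(-.07,.072,.124),W(-.07,-.072,.124))
E=unproj(w,[[106,90],[245,122],[330,101],[468,112]],.109)
for i in (0,2):
  d=E[i+1]-E[i]; print(np.degrees(np.arctan2(d[1],d[0])), "cam deg", np.degrees(TH)-90-np.degrees(np.arctan2(d[1],d[0])))
print("hatch edge",unproj(w,[[89,227],[471,231]],.106),W(-.14,.14,.106),W(-.14,-.14,.106))
E
```

```text
[[ 0.53532762  0.13223605  0.124     ]
 [ 0.49528521 -0.00462429  0.124     ]] [0.53054095 0.13416043 0.124     ] [ 0.48995479 -0.00400166  0.124     ]
-118.46398172665123 cam deg 12.093431604173347
-110.24121110581493 cam deg 3.8706609833370464
hatch edge [[ 0.48464284  0.21850982  0.106     ]
 [ 0.40577367 -0.04834599  0.106     ]] [0.48254451 0.21913302 0.106     ] [ 0.40362698 -0.04951549  0.106     ]
```

```bash
python3 - <<'E'
from h import *
plan([(W(-.067,.072,.165),-118.4),(W(-.067,.072,.135),-118.4)],dmax=40)
E
```

```text
13, 19, -24, 4.2, 0,  13, 17, -25, 4.2, 0,  13, 15, -26, 4.2, 0,   <3
30, 0, 0, 0.0, 0,   <1
```

>>> arm_command(commands=[13,19,-24,4.2,0,13,17,-25,4.2,0,13,15,-26,4.2,0,0,0,0,0,0,15,0,0,0,0])

```text
clock: 5.32
tool_pos: [0.5319, 0.1333, 0.1426]
orientation: [43.3, 89.6, -75.5]
force: [-0.2, 0.6, -0.6]
opening: 0.0005
```

```bash
python3 - <<'E'
from h import *
o=get_obs();print(o["tool_pos"],o["force"])
plan([(W(-.067,.072,.135),-118.4),(W(-.067,.072,.112),-118.4)],dmax=60)
E
```

```text
[0.53190278 0.13329951 0.14264289] [-0.20260784  0.59107473 -0.64503198]
8, 1, -1, -0.4, 0,   <1
23, 0, 0, 0.0, 0,   <1
```

>>> arm_command(commands=[10,1,-1,0,0,10,0,0,0,0,8,0,0,0,0,4,0,0,0,0])

```text
clock: 5.82
tool_pos: [0.5311, 0.1319, 0.1081]
orientation: [25.8, 89.5, -93.0]
force: [-11.7, 1.7, 29.9]
opening: 0.0008
```

>>> arm_command(commands=[-6,0,0,0,0,0,1,0,9,0,0,0,0,10,0,0,0,0,10,0,0,0,0,10,0])

```text
clock: 6.45
tool_pos: [0.5325, 0.1325, 0.1159]
orientation: [96.5, 89.6, -62.4]
force: [-1.0, 1.5, -1.3]
opening: 0.0005
```

```bash
cat > st.py <<'E'
from h import *
import sys
o=get_obs(); Rm=R.from_euler('xyz',o["orientation"],degrees=True).as_matrix()
q=np.array([[np.cos(TH),np.sin(TH)],[-np.sin(TH),np.cos(TH)]])@(o["tool_pos"][:2]-C)
print("local",q.round(4),"z",o["tool_pos"][2].round(4),"toolcam",(np.degrees(TH)-90-heading(Rm)).round(1),"F",o["force"].round(1),"M",o["moment"].round(2),"j6",o["joint_pos"][5].round(1),o["clock"])
E
python3 st.py
```

```text
local [-0.0676  0.071 ] z 0.1159 toolcam 52.5 F [-1.   1.5 -1.3] M [0.94 0.48 0.12] j6 -13.9 6.45
```

>>> arm_command(commands=[3,0,0,10,0,0,0,0,10,0,0,0,0,10,0,0,0,0,10,0,0,0,0,5,0])

```text
clock: 7.08
tool_pos: [0.5326, 0.1337, 0.1149]
orientation: [179.7, 89.6, -25.7]
force: [-0.3, -0.1, -2.2]
opening: 0.0004
```

```bash
python3 st.py
```

```text
local [-0.0679  0.0722] z 0.1149 toolcam -261.0 F [-0.3 -0.1 -2.2] M [ 0.18 -0.31  0.13] j6 -60.4 7.075
```

>>> arm_command(commands=[1,0,0,6,0,0,0,0,6,0,0,0,0,5,0])

```text
clock: 7.45
tool_pos: [0.5327, 0.1339, 0.1148]
orientation: [-152.4, 89.6, -15.4]
force: [0.8, 0.2, -1.7]
opening: 0.0003
```

```bash
python3 st.py
```

```text
local [-0.0679  0.0724] z 0.1148 toolcam -243.4 F [ 0.8  0.2 -1.7] M [ 0.21 -0.34  0.13] j6 -78.0 7.45
```

>>> arm_command(commands=[0,0,0,5,0,0,0,0,4,0])

```text
clock: 7.7
tool_pos: [0.5327, 0.134, 0.1148]
orientation: [-138.2, 89.6, -10.4]
force: [0.4, 0.4, -2.6]
opening: 0.0002
```

```bash
python3 st.py
```

```text
local [-0.0679  0.0725] z 0.1148 toolcam -234.2 F [ 0.4  0.4 -2.6] M [ 0.04 -0.22  0.43] j6 -87.3 7.7
```

>>> arm_command(commands=[0,0,0,5,0,0,0,0,3,0])

```text
clock: 7.95
tool_pos: [0.5328, 0.134, 0.115]
orientation: [-130.8, 89.5, -11.1]
force: [-0.3, -0.7, -2.5]
opening: 0.0006
```

```bash
python3 st.py
```

```text
local [-0.0678  0.0725] z 0.115 toolcam -226.0 F [-0.3 -0.7 -2.5] M [ 0.04 -0.23  0.92] j6 -95.4 7.95
```

>>> arm_command(commands=[0,0,0,-10,0,0,0,0,-10,0,-25,0,0,0,0,-35,0,0,-10,0,-30,0,0,-10,0])

```text
clock: 8.57
tool_pos: [0.5306, 0.1332, 0.2048]
orientation: [159.7, 89.7, -39.6]
force: [0.9, -0.5, -0.2]
opening: 0.0003
```

```bash
python3 st.py; python3 - <<'E'
from h import *
plan([(W(-.067,-.072,.18),-110.3)],dmax=40)
E
```

```text
local [-0.0697  0.071 ] z 0.2048 toolcam -267.1 F [ 0.9 -0.5 -0.2] M [ 0.14 -0.15  0.04] j6 -54.3 8.575
3, 16, -1, -9.9, 0,  3, 16, 2, -9.9, 0,  3, 15, 4, -9.9, 0,  3, 14, 7, -9.9, 0,  3, 13, 9, -9.9, 0,  3, 11, 11, -9.9, 0,  3, 9, 13, -9.9, 0,  3, 7, 14, -9.9, 0,  3, 4, 15, -9.9, 0,   <9
```

>>> arm_command(commands=[0,16,-1,-10,0,0,16,2,-10,0,0,15,4,-10,0,0,14,7,-10,0,0,13,9,-10,0])

```text
clock: 9.2
tool_pos: [0.5122, 0.0561, 0.2095]
orientation: [151.9, 89.2, 4.4]
force: [0.4, 0.0, -0.1]
opening: 0.0005
```

>>> arm_command(commands=[0,11,11,-10,0,0,9,13,-10,0,0,7,14,-10,0,0,4,15,-10,0,0,0,0,0,0])

```text
clock: 9.82
tool_pos: [0.4991, -0.0079, 0.2109]
orientation: [114.8, 89.0, 8.7]
force: [-0.4, 0.8, -0.2]
opening: 0.0006
```

```bash
python3 st.py; python3 - <<'E'
from h import *
plan([(W(-.067,-.072,.18),-110.3)],dmax=40)
s=snap("wrist","w2")
E
```

```text
local [-0.0602 -0.0731] z 0.2109 toolcam -0.3 F [-0.4  0.8 -0.2] M [0.03 0.06 0.01] j6 51.9 9.825
31, -7, -1, 4.2, 0,   <1
```

View pics/w2.png

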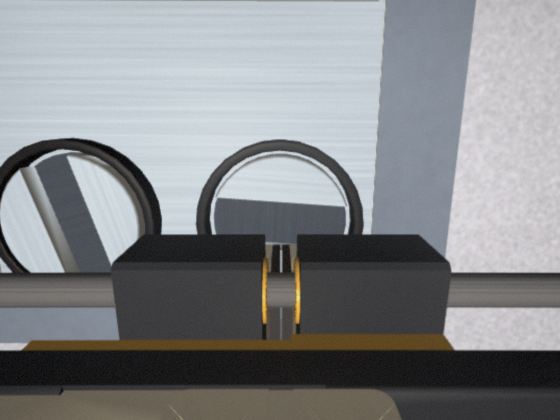

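The wrist view shows the right slot ready at about 4°. The left slot is only at about 70° (edge (38,165)-(78,270)): the tips wedged in it and my back-turn dragged it back from the stop. I'll now push off-centre on an arc without wedging, the right one first and then the left again.

```bash
cat >> h.py <<'E'
def arc(side,phi,lead,z,r=.022):
    h=np.degrees(TH)-90-phi; a=np.radians(h); ax=W(-.067,.072*side,z)
    return (ax+np.r_[r*np.cos(a),r*np.sin(a),0]+lead*np.r_[np.sin(a),-np.cos(a),0],h)
E
python3 - <<'E'
from h import *
plan([arc(-1,4,0,.16),arc(-1,4,0,.135)],dmax=40)
print(W(-.067,-.072,0),arc(-1,4,.0,.16),arc(-1,4,.007,.16))
E
```

```text
25, -5, 11, 2.1, 0,  25, -4, 11, 2.1, 0,   <2
25, 0, 0, 0.0, 0,   <1
[ 0.49283317 -0.00484721  0.        ] (array([ 0.48517518, -0.02547135,  0.16      ]), np.float64(-110.37055012247788)) (array([ 0.47861296, -0.02303472,  0.16      ]), np.float64(-110.37055012247788))
```

>>> arm_command(commands=[25,-5,11,2.1,0,25,-4,11,2.1,0,0,0,0,0,0])

```text
clock: 10.25
tool_pos: [0.4859, -0.0245, 0.1605]
orientation: [121.2, 88.8, 10.1]
force: [0.3, 0.2, 0.8]
opening: 0.0004
```

```bash
python3 st.py; python3 - <<'E'
from h import *
plan([arc(-1,4,0,.135),arc(-1,4,0,.114)],dmax=60)
E
```

```text
local [-0.0681 -0.0928] z 0.1605 toolcam 4.7 F [0.3 0.2 0.8] M [-0.01  0.02  0.03] j6 48.2 10.25
25, -1, 1, -0.7, 0,   <1
21, 0, 0, -0.0, 0,   <1
```

>>> arm_command(commands=[20,-1,1,-0.5,0,15,0,0,0,0,7,0,0,0,0,5,0,0,0,0,0,0,0,0,0])

```text
clock: 10.88
tool_pos: [0.4899, -0.0226, 0.1158]
orientation: [119.8, 88.5, 9.1]
force: [-0.2, -0.3, 0.4]
opening: 0.0004
```

```bash
python3 st.py; python3 - <<'E'
from h import *
z=.1135
plan([arc(-1,f,l,z) for f,l in ((4,.007),(13,.008),(22,.008),(31,.008),(40,.008))],dmax=60)
E
```

```text
local [-0.0648 -0.0898] z 0.1158 toolcam 4.3 F [-0.2 -0.3  0.4] M [ 0.02  0.07 -0.02] j6 48.5 10.875
2, -10, 4, -0.3, 0,   <1
0, -4, -2, 9.0, 0,   <1
0, -3, -2, 9.0, 0,   <1
0, -3, -2, 9.0, 0,   <1
0, -3, -2, 9.0, 0,   <1
```

>>> arm_command(commands=[3,-9,3,0,0,0,-5,-2,9,0,0,-4,-2,9,0,0,-4,-2,9,0,0,-4,-2,9,0])

```text
clock: 11.5
tool_pos: [0.4728, -0.01, 0.1131]
orientation: [146.1, 88.1, -1.6]
force: [7.4, -10.9, -6.7]
opening: 0.0005
```

```bash
python3 st.py; python3 - <<'E'
from h import *
z=.1135
plan([arc(-1,f,l,z) for f,l in ((40,.008),(50,.008),(60,.008),(70,.008),(80,.008))],dmax=60)
E
```

```text
local [-0.0848 -0.0826] z 0.1131 toolcam 41.3 F [  7.4 -10.9  -6.7] M [-4.14 -2.59 -0.24] j6 8.1 11.5
0, -1, 2, -1.3, 0,   <1
0, -4, -2, 10.0, 0,   <1
0, -4, -2, 10.0, 0,   <1
0, -4, -2, 10.0, 0,   <1
0, -4, -2, 10.0, 0,   <1
```

>>> arm_command(commands=[0,-3,1,6,0,0,-4,-1,9,0,0,-4,-2,9,0,0,-4,-2,9,0,0,-4,-2,9,0])

```text
clock: 12.12
tool_pos: [0.4723, 0.0036, 0.1133]
orientation: [178.6, 87.9, -12.5]
force: [-0.2, -6.4, -0.7]
opening: 0.0002
```

```bash
python3 st.py; python3 - <<'E'
from h import *
z=.1135
plan([arc(-1,f,l,z) for f,l in ((80,.008),(88,.008),(90,.01),(90,.012))],dmax=60)
s=snap("top","t2"); cv2.imwrite("pics/t2c.png",cv2.resize(s["frame"][150:270,190:350],None,fx=5,fy=5,interpolation=cv2.INTER_CUBIC))
E
```

```text
local [-0.0891 -0.0696] z 0.1133 toolcam -275.2 F [-0.2 -6.4 -0.7] M [-2.    0.1   0.01] j6 -37.9 12.125
0, -2, 1, -4.8, 0,   <1
0, -3, -1, 8.0, 0,   <1
0, -3, 0, 2.0, 0,   <1
0, -2, 0, -0.0, 0,   <1
```

>>> arm_command(commands=[0,-4,0,3,0,0,-4,0,2,0,0,-3,0,0,0,0,-3,0,0,0])

```text
clock: 12.68
tool_pos: [0.4734, 0.0077, 0.1136]
orientation: [161.3, 87.7, -35.0]
force: [5.9, -18.3, -3.1]
opening: 0.0002
```

```bash
python3 st.py
```

```text
local [-0.0892 -0.0654] z 0.1136 toolcam -270.1 F [  5.9 -18.3  -3.1] M [-6.71 -2.31 -0.32] j6 -44.7 12.675
```

>>> arm_command(commands=[0,-5,0,0,0,0,-4,0,0,0])

```text
clock: 12.92
tool_pos: [0.4734, 0.0077, 0.1138]
orientation: [143.3, 87.4, -52.7]
force: [7.7, -24.0, -1.2]
opening: 0.0005
```

```bash
python3 st.py
```

```text
local [-0.0892 -0.0654] z 0.1138 toolcam -270.4 F [  7.7 -24.   -1.2] M [-8.53 -2.86 -0.41] j6 -45.4 12.925
```

At the stop. Back off 6 mm, lift, and go to the left one.

>>> arm_command(commands=[0,6,0,0,0,0,1,0,0,0,-25,0,0,0,0,-35,0,0,0,0,0,0,0,0,0])

```text
clock: 13.55
tool_pos: [0.4685, 0.0031, 0.1759]
orientation: [145.4, 87.5, -50.3]
force: [-0.1, -0.2, -0.5]
opening: 0.0007
```

```bash
python3 st.py; python3 - <<'E'
from h import *
plan([arc(1,70,0,.165),arc(1,70,0,.135)],dmax=45)
w=snap("wrist","w3")
E
```

```text
local [-0.0926 -0.0712] z 0.1759 toolcam -270.7 F [-0.1 -0.2 -0.5] M [ 0.26 -0.    0.03] j6 -44.1 13.55
2, -34, -2, -4.8, 0,  2, -34, -4, -4.8, 0,  2, -33, -7, -4.8, 0,  2, -33, -10, -4.8, 0,   <4
30, -1, 1, 0.0, 0,   <1
```

View pics/w3.png

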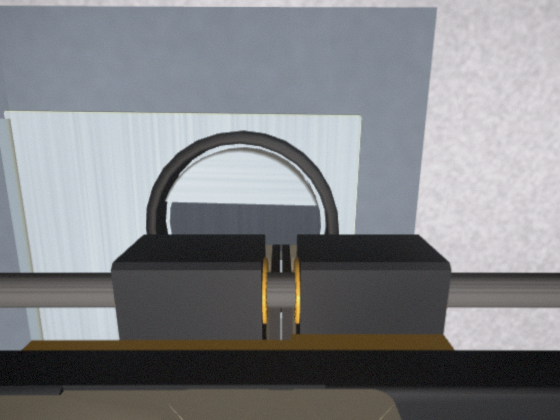

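The right slot edge (175,203)-(318,206) is parallel to the hatch's side edge (10,112)-(358,116), so it is at 90°, locked. Now the left.

>>> arm_command(commands=[0,-34,-2,-5,0,0,-34,-4,-5,0,0,-33,-7,-5,0,0,-33,-10,-4,0,0,0,0,0,0])

```text
clock: 14.22
tool_pos: [0.5073, 0.1368, 0.1665]
orientation: [117.6, 87.7, -58.4]
force: [-0.6, -0.3, -1.3]
opening: 0.0006
```

```bash
python3 st.py; python3 - <<'E'
from h import *
plan([arc(1,70,0,.145),arc(1,70,0,.114)],dmax=45)
E
```

```text
local [-0.093  0.068] z 0.1665 toolcam 69.6 F [-0.6 -0.3 -1.3] M [ 0.15  0.14 -0.04] j6 -35.9 14.225
22, 4, -3, 0.4, 0,   <1
31, -1, 1, 0.0, 0,   <1
```

>>> arm_command(commands=[15,4,-3,0,0,5,0,0,0,0,0,0,0,0,0])

```text
clock: 14.6
tool_pos: [0.5093, 0.1302, 0.1433]
orientation: [112.6, 87.7, -63.5]
force: [-0.6, 0.8, 0.3]
opening: 0.0004
```

```bash
python3 st.py; python3 - <<'E'
from h import *
plan([arc(1,70,0,.114)],dmax=10)
E
```

```text
local [-0.0892  0.0622] z 0.1433 toolcam 69.8 F [-0.6  0.8  0.3] M [ 0.2  -0.   -0.02] j6 -35.3 14.6
10, -1, -1, 0.1, 0,  10, -1, -1, 0.1, 0,  10, -1, -1, 0.1, 0,   <3
```

>>> arm_command(commands=[10,-2,-1,0,0,10,-1,0,0,0,6,0,0,0,0,4,0,0,0,0])

```text
clock: 15.1
tool_pos: [0.5108, 0.1316, 0.1117]
orientation: [114.1, 87.7, -62.2]
force: [-1.3, 0.5, 3.0]
opening: 0.0004
```

```bash
python3 st.py; python3 - <<'E'
from h import *
z=.1135
plan([arc(1,f,l,z) for f,l in ((70,.007),(78,.008),(85,.008),(90,.008),(90,.011))],dmax=60)
E
```

```text
local [-0.0882  0.064 ] z 0.1117 toolcam 69.8 F [-1.3  0.5  3. ] M [0.48 0.82 0.06] j6 -35.7 15.1
-2, -7, -1, 0.2, 0,   <1
0, -4, -1, 8.0, 0,   <1
0, -3, -1, 7.0, 0,   <1
0, -2, -1, 5.0, 0,   <1
0, -3, 0, 0.0, 0,   <1
```

>>> arm_command(commands=[-2,-7,0,0,0,0,-4,-1,8,0,0,-4,-1,7,0,0,-4,-1,5,0,0,-4,0,0,0])

```text
clock: 15.72
tool_pos: [0.5116, 0.1464, 0.1125]
orientation: [116.9, 87.0, -80.0]
force: [4.6, -22.6, 1.2]
opening: 0.0005
```

```bash
python3 st.py
```

```text
local [-0.0916  0.0784] z 0.1125 toolcam -269.5 F [  4.6 -22.6   1.2] M [-7.91 -1.67  0.01] j6 -58.2 15.725
```

>>> arm_command(commands=[0,-5,0,0,0,0,-4,0,0,0])

```text
clock: 15.98
tool_pos: [0.5114, 0.1461, 0.1117]
orientation: [107.9, 86.1, -89.1]
force: [3.5, -16.5, 2.3]
opening: 0.0002
```

```bash
python3 st.py
```

```text
local [-0.0918  0.0781] z 0.1117 toolcam -269.4 F [  3.5 -16.5   2.3] M [-5.55 -1.25  0.07] j6 -58.9 15.975
```

>>> arm_command(commands=[0,6,0,0,0,0,1,0,0,0,-25,0,0,0,0,-50,0,0,0,0,-60,0,0,0,0])

```text
clock: 16.6
tool_pos: [0.5074, 0.149, 0.247]
orientation: [103.0, 85.9, -94.0]
force: [1.9, 0.9, -0.8]
opening: 0.0005
```

>>> arm_command(commands=[-40,0,-20,0,0,-30,0,20,0,0,0,0,40,0,0,0,0,20,0,0,0,0,0,0,0])

```text
clock: 17.23
tool_pos: [0.4511, 0.1766, 0.3257]
orientation: [114.3, 86.6, -82.6]
force: [-0.0, -0.1, -0.4]
opening: 0.0007
```

```bash
python3 st.py; python3 - <<'E'
from h import *
s=snap("wrist","w4"); s=snap("scene","s4"); cv2.imwrite("pics/s4b.png",cv2.resize(s["frame"],(800,600)))
E
```

```text
local [-0.1582  0.0904] z 0.3257 toolcam -269.6 F [-0.  -0.1 -0.4] M [ 0.33 -0.08  0.02] j6 -64.4 17.225
```

View pics/w4.png

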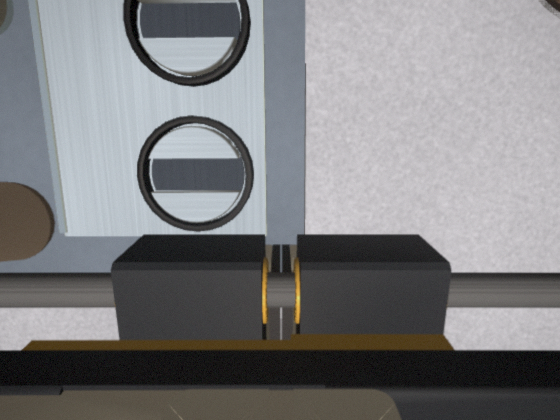

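View pics/s4b.png

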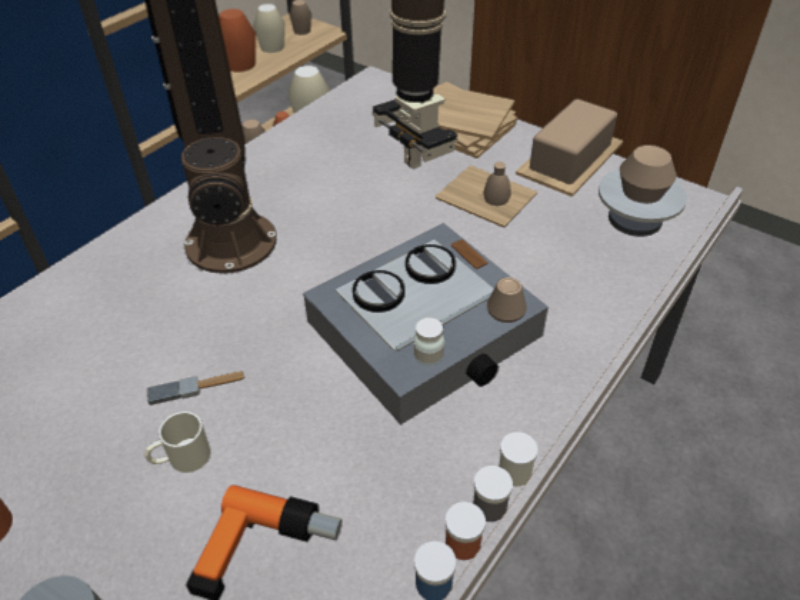

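Both slots run front to back: left (153,159)-(241,159) and right (142,37)-(236,37) are parallel to the hatch side at row 235. The hatch lies flush, the bystanders are where they were, and the arm is clear.

```bash
python3 -c "
from plant import *
print(close_job())"
```

```text
the job is handed in; nothing more can be done
None
```

The hatch is shut, both fasteners are turned clockwise to their stops, and the job is handed in at about 17 s with the arm clear.

- **Hatch:** I pressed it down at the push point until the force rose to about 63 N with no further travel. In the last pictures the panel lies flush.
- **Right fastener:** I turned it with the closed fingertips, set off-centre in the slot and moved along an arc. At the stop, harder pushing raised the force to 24 N and nothing moved. The slot then looked front to back.
- **Left fastener:** My first try, turning the closed fingertips in place, reached the stop. The tips had wedged, and backing off dragged the fastener back to about 70°. I redid it after the right one with the arc method; it held firm against about 20 N and the slot looks front to back.
- **Around it:** In the last scene picture nothing else has moved, and the force reading was about zero.
- **Not checked:** I read the final angles by eye from the pictures and did not test the lock by lifting the hatch.

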